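# Load the production pan, cover it and lift the outer lid off the inner lid

## Task

Get the magic-show pan ready: put the white egg into the open pan, then carry the domed cover, with the inner lid nested in it, over to the pan and press it down until the inner lid clicks fully home on the pan's rim. Then lift the outer cover alone by its knob, leaving the inner lid seated and undisturbed on the pan with the egg beneath it, and finish still holding the cover level in the air about ten centimetres above the pan. Leave everything else on the table where it is.

Things in the scene. Friction and masses are not known exactly. Their poses are not given: they have to be found in the camera images.
- pan_rim (a point): Centre of the top rim of the open pan, z up. The pan is a straight-sided round aluminium dish with a rubber foot, 80 mm tall, 131 mm outside and 127 mm inside diameter, inner floor 4 mm above the table; it is fixed to the table.
- pan: The pan; origin at the centre of its underside, z up. Three sprung steel catches, evenly spaced 7 mm below the rim, stand 6 mm inward from its wall. The inner lid's bead snaps past them, at any yaw, with about 8 N of downward push, and then needs about as much to pull out.
- egg_center (a point): Middle of the white egg (22 mm above its flat foot): a solid egg, 36 mm in greatest diameter, 46 mm tall, about 40 g, standing upright on the table on a flat foot 18 mm across.
- cover_knob (a point): Middle of the black knob on the outer lid (cover), z up along its axis. The knob is an upright cylinder, 30 mm diameter, 24 mm tall (12 mm above and below this point), on a 16 mm stem; the dome's top is 24 mm below this point. At the start this point is 89 mm above the table; with both lids home on the pan it is 65 mm above the pan's rim.
- cover: The outer lid (cover): domed aluminium, 153 mm in diameter, about 250 g; origin on its axis at the skirt's lower edge, 78 mm below the knob's middle. The skirt goes outside the pan's wall with 7 mm to spare. Three light sprung catches in it hold the nested inner lid; they let go when the cover is pulled up with about 2 to 3 N while the pan holds the inner lid.
- inner_lid: The inner lid (about 65 g): a dish heaped with gold coins, nested in the cover at the start with its lower 11 mm showing below the skirt; origin at the centre of its flat underside, which then stands on the table. Flange 140 mm across, 4 mm thick, lower face 24 mm above the origin; under it a spigot 114 mm across (102 mm at the bottom, tapered) with a bead 121 mm across.
- inner_lid_flange (a point): Centre of the lower face of the inner lid's flange, z up: it coincides with the centre of the pan's rim when the inner lid is fully home.
- wand_center (a point): Bystander: a black magic wand with white ends, 300 mm long, 12 mm thick, lying down; its centre.
- marker_center (a point): Bystander: a white felt marker with a blue cap, 140 mm long, 14 mm thick, lying down; its centre.
- cup_a_center (a point): Bystander: an upturned copper conjuring cup, 76 mm in diameter, 72 mm tall; its centre.
- cup_b_center (a point): Bystander: a second upturned copper cup, the same; its centre.
- card_box_center (a point): Bystander: a box of playing cards, 89 x 63 x 18 mm, lying flat; its centre.
- die_center (a point): Bystander: a wooden die, 28 mm; its centre.
- glue_stick_center (a point): Bystander: a standing glue stick, 26 mm in diameter, 88 mm tall; its centre.
- egg: The egg itself: origin at the centre of its flat foot, 22 mm below its middle, z up when standing.
Mind the look-alikes: they are no part of the job. Leave any brown or red look-alike of the egg alone. What is shaped like the cover but blue or brown is not meant.

How it is judged:
On the way, in this order (a step that is already met when the one before it is completed fails the run):
1. the egg lies in the pan, let go (z of egg_center in the frame of pan_rim below -0.035 m and horizontal distance between egg_center and pan_rim below 0.055 m and contact force between the fingers and egg below 0.1 N), for 0.2 s.
2. cover and inner lid together are pressed fully home on the pan (z of inner_lid_flange in the frame of pan_rim between -0.003 and 0.0018 m and horizontal distance between inner_lid_flange and pan_rim below 0.005 m and angle between inner_lid_flange's own z axis and vertical below 0.025 rad and z of cover_knob in the frame of inner_lid_flange below 0.069 m and horizontal distance between cover_knob and pan_rim below 0.015 m), for 0.2 s.
At the end, for the whole second after the job is handed in: egg in the pan; inner lid home on the rim (within 1.8 mm in height, 5 mm of centre, 0.025 rad of level) and still; the fingers hold the cover still, level within 0.2 rad, within 50 mm of the pan's axis, at least 60 mm above its closed height, clear of the inner lid (z of egg_center in the frame of pan_rim below -0.035 m and horizontal distance between egg_center and pan_rim below 0.055 m and z of inner_lid_flange in the frame of pan_rim between -0.003 and 0.0018 m and horizontal distance between inner_lid_flange and pan_rim below 0.005 m and angle between inner_lid_flange's own z axis and vertical below 0.025 rad and z of cover_knob in the frame of pan_rim above 0.125 m and horizontal distance between cover_knob and pan_rim below 0.05 m and angle between cover_knob's own z axis and vertical below 0.2 rad and contact force between the fingers and cover above 1 N and contact force between cover and inner_lid below 0.1 N and linear speed of cover below 0.05 m/s and linear speed of inner_lid below 0.03 m/s); the arm keeps its last pose, push and grip.
It fails at once if the cover is taken off the inner lid while the inner lid is not home on the pan, or the inner lid is pulled out or shifted once the cover is off (z of cover_knob in the frame of inner_lid_flange above 0.077 m and (z of inner_lid_flange in the frame of pan_rim above 0.005 m or horizontal distance between inner_lid_flange and pan_rim above 0.007 m)).
It fails at once if a bystander is knocked or moved by more than 30 mm (distance of any of wand_center, marker_center, cup_a_center, cup_b_center, card_box_center, die_center, glue_stick_center from where it was at the start of the episode above 0.03 m).
It also fails if it takes over 72 s, if anything falls off the work surface, if the arm or the gripper's body presses on something with over 40 N, if the wrist force passes 120 N, or if a joint passes its speed limit or range.

## Robot

A 6-joint arm with a two-finger parallel gripper is mounted at the origin on the work surface. World frame = base frame: x ahead of the robot, y to its left, z up, the work surface at z = 0. Lengths are in m, angles in rad, forces in N, time in s.
With the tool pointing down it reaches from about 0.25 to 0.725 m from the base axis. Payload 4 kg.
Tool frame: the origin (TCP) lies midway between the tips of the shut fingers; the grasp point (between the pads) lies 19 mm behind it (bot.grip_point_offset is the distance from the TCP to the grasp point, in m); z points along the fingers, y is the line along which they close (so a half turn about z gives the same grasp; the last joint's range is limited). The gripper opens to 85 mm and grips with 20 to 120 N. Pads are 22 mm wide; open, the fingers measure 114 mm over their backs; the gripper's body (76 mm by 85 mm) begins 54 mm behind the grasp point. The pads swing forward as they close: fully open they stand 13 mm farther back than shut.
Start: joints at [1.21, 0.241, 0.005, 1.335, 0, 1.571], TCP at [0.177, 0.468, 0.231] pointing down, gripper open.
Joint ranges: [-2.72, 2.72], [-1.05, 1.87], [-1.09, 1.28], [-1.99, 2.15], [-1.42, 1.44], [-3.14, 3.14]. Speed limits (rad/s): [2.79, 2.79, 3.14, 3.14, 3.14, 3.14].

## Interface

Orientations are given as a unit quaternion [x, y, z, w].
In Python, from workcell import bot gives the robot as it stands.
- The arm moves only by the tool step_arm, never from a script. Its argument "targets" is text: rows parted by semicolons, each of 7 numbers parted by spaces: the opening, from -1 (shut) to 1 (fully open), so that 0 is half open, then the shift along the world's x, y, z normalised to -1 to 1, where 1 is 0.5 m, then the turn, a rotation vector about the world's x, y, z normalised to -1 to 1, where 1 is pi/4 rad. In form: gripper x y z wx wy wz; .... A call has 1 to 10 rows; each row is the pose to reach, as a shift and turn from the pose commanded when the call began; what a row does not reach only later rows make up. A row lasts 1/12 s, in which the tool goes at most 41.7 mm and 7.16 degrees, less where a joint would pass 70% of its speed; a pose out of reach is approached as far as the arm can. A call with a number of a shift or a turn outside -1 to 1 is refused whole. A call with a gripper value outside its range is refused whole. The fingers move at their own pace and stop on an object; the grip force is fixed at half the most. Time passes only in rows, so rows that repeat a pose let the fingers close. It gives the time, the measured TCP pose, the force, the opening and the grip force at its end, in the units of the state.
- bot.get_obs(): the state, without advancing time (a new reading comes with each control period).
- bot.camera(name): name is "side" or "top"; returns the picture (384x512x3 uint8, red, green, blue); there is no depth.
- bot.camera_info(name): a dict with "vertical_fov" (degrees; the focal length in pixels is half the picture's height over the tangent of half this angle, whatever the lens; pixels are square), "cx", "cy" (the principal point, pixels), "D" ([k1, k2, p1, p2, k3] as OpenCV has them; the pictures are not rectified), "pose" (4x4, takes a point from camera to world coordinates). Camera axes: x right, y up, looking along -z (the intrinsics and any distortion apply to the point x, -y, -z); pixel columns grow to the right and rows downward; lengths in m; the calibration is good to about 2 mm. A picture is of the moment at which its call begins. camera_info takes no time and is no camera call.
- bot.job_done(): hands the job in; it is judged then, once.
The state is a dict: "clock": time; "joint_pos": joint angles; "joint_vel": joint speeds; "tau": joint torques, N m; "eef_pos": TCP position; "tool_rot": TCP orientation; "ft_force": force on the tool from outside, world axes, zero at the start; "ft_torque": the same for the moment, N m; "grip_width": finger opening in m; "grasp_force": force on a finger pad.
Only numpy, scipy, OpenCV 4.12 (cv2) and the standard library are available. Lean on these libraries where they do the work, as an engineer would, in place of code of your own. Each camera call takes 0.05 s, during which the arm holds its last target. There are 200 camera calls.

## Working session

There is one attempt and no reset: what is moved stays moved. The work goes in short steps, Python scripts to look and compute and a tool call to move; the robot and the scene stay as the last step left them, time stands still between calls to the robot, and variables do not carry over. Pictures are saved under pics/ and viewed, at most 10 in all, crops included, and the job is handed in when it is done.

Besides the shell and the picture viewer there is one more tool, called as name(argument=value, ...), one argument or row to a line, values as JSON. step_arm: Moves the arm, as the interface text tells. Scaled input: -1 to 1 covers 0.5 m each way for a shift and pi/4 rad each way for a turn. Its arguments: {"type":"object","properties":{"targets":{"type":"string"}},"required":["targets"]}

```bash
mkdir -p pics; cat > h.py <<'E'
import numpy as np, cv2
from workcell import bot
def snap(n,f):
    im=bot.camera(n); cv2.imwrite(f,cv2.cvtColor(im,cv2.COLOR_RGB2BGR)); return im
def K(n):
    c=bot.camera_info(n); f=192/np.tan(np.radians(c["vertical_fov"])/2)
    return np.array([[f,0,c["cx"]],[0,f,c["cy"]],[0,0,1.]]),np.array(c["D"],float),np.array(c["pose"])
def ray(n,uv):
    k,D,P=K(n); x,y=cv2.undistortPoints(np.array([[uv]],float),k,D)[0,0]
    return P[:3,3],P[:3,:3]@np.array([x,-y,-1.])
def onz(n,uv,z):
    o,d=ray(n,uv); return o+d*(z-o[2])/d[2]
def proj(n,p):
    k,D,P=K(n); q=P[:3,:3].T@(np.array(p,float)-P[:3,3])
    return cv2.projectPoints(np.array([[q[0],-q[1],-q[2]]]),np.zeros(3),np.zeros(3),k,D)[0].ravel()
def tri(uv1,uv2,n1="top",n2="side"):
    o1,d1=ray(n1,uv1);o2,d2=ray(n2,uv2)
    s=np.linalg.lstsq(np.c_[d1,-d2],o2-o1,rcond=None)[0]
    a,b=o1+s[0]*d1,o2+s[1]*d2
    return (a+b)/2,np.linalg.norm(a-b)
E
python3 - <<'E'
from h import *
a=snap("top","pics/top0.png");b=snap("side","pics/side0.png")
for n in("top","side"):
    k,D,P=K(n);print(n,k[0,0],k[0,2],k[1,2],D,P.round(3).tolist())
o=bot.get_obs();print(o["eef_pos"],o["tool_rot"],o["grip_width"],o["clock"],bot.grip_point_offset)
E
```

```text
top 390.3348222486618 253.8209503735526 189.82232086162517 [0.03837376 0.         0.         0.         0.        ] [[-0.024, 0.995, -0.098, 0.374], [-1.0, -0.024, 0.009, 0.055], [0.007, 0.099, 0.995, 1.094], [0.0, 0.0, 0.0, 1.0]]
side 433.7500625016733 263.03311986908375 189.7425669072165 [-0.14631195  0.          0.          0.          0.        ] [[0.904, 0.223, -0.365, -0.043], [-0.427, 0.424, -0.799, -1.058], [-0.024, 0.878, 0.478, 0.751], [0.0, 0.0, 0.0, 1.0]]
[0.17632739 0.46727983 0.23050853] [ 1.79443653e-01  9.83767809e-01 -9.20419082e-04 -1.61404759e-04] 0.08538422150798412 0.1 0.0187
```

View pics/top0.png

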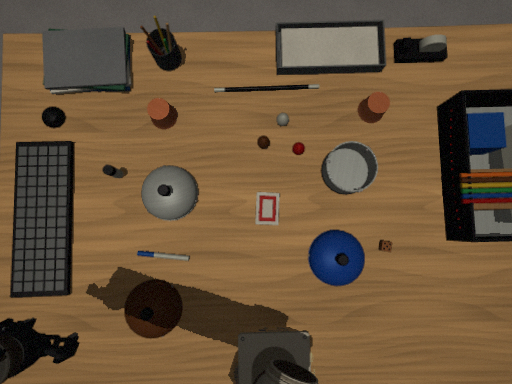

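View pics/side0.png

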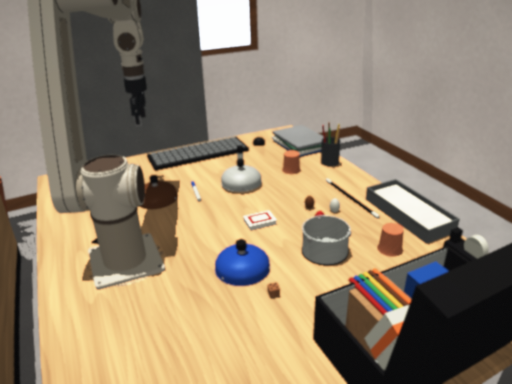

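Candidates (top view): eggs are white at (283,119), brown at (264,142) and red at (299,148). Lids are silver at (170,193), blue at (337,257) and brown at (153,308). I choose the white egg, the silver cover and the pan at (349,168). I'll measure these and check the choice in one crop.

```bash
python3 - <<'E'
from h import *
t=cv2.imread("pics/top0.png");s=cv2.imread("pics/side0.png")
def blobs(im,box,f,amin=8):
    x0,y0,x1,y1=box;c=im[y0:y1,x0:x1].astype(int);m=f(c).astype(np.uint8)
    n,l,st,ce=cv2.connectedComponentsWithStats(m)
    return [( (ce[i]+[x0,y0]).round(2).tolist(),st[i].tolist()) for i in range(1,n) if st[i][4]>=amin]
grey=lambda th:(lambda c:(c.max(2)-c.min(2)<30)&(c.max(2)>th))
dark=lambda th:(lambda c:c.max(2)<th)
print("egg t",blobs(t,(272,108,295,130),grey(80)));print("egg s",blobs(s,(325,192,345,216),grey(100)))
print("knob t",blobs(t,(140,165,200,220),dark(45)));print("knob s",blobs(s,(225,145,255,175),dark(50)))
print("cover t",blobs(t,(135,160,205,225),grey(75)));
print("pan t",blobs(t,(315,135,385,200),grey(75)))
A=cv2.resize(t[100:225,130:390],None,fx=3,fy=3,interpolation=cv2.INTER_CUBIC)
B=cv2.resize(s[130:270,210:400],None,fx=1.6,fy=1.6)
o=np.zeros((600,780,3),np.uint8);o[:375]=A;o[375:599,:304]=B;
C=cv2.resize(s[210:270,295:360],None,fx=3.7,fy=3.7);o[375:375+C.shape[0],320:320+C.shape[1]]=C
cv2.imwrite("pics/c1.png",o)
E
```

```text
egg t [([282.18, 117.98], [5, 5, 12, 11, 97])]
egg s [([334.38, 205.46], [6, 7, 8, 13, 80])]
knob t [([164.05, 189.98], [18, 20, 13, 11, 110])]
knob s [([236.63, 150.06], [0, 1, 23, 9, 90]), ([240.04, 162.75], [13, 15, 5, 7, 28])]
cover t [([167.31, 192.8], [6, 6, 53, 54, 2063])]
pan t [([348.22, 168.24], [11, 6, 52, 51, 1581])]
```

View pics/c1.png

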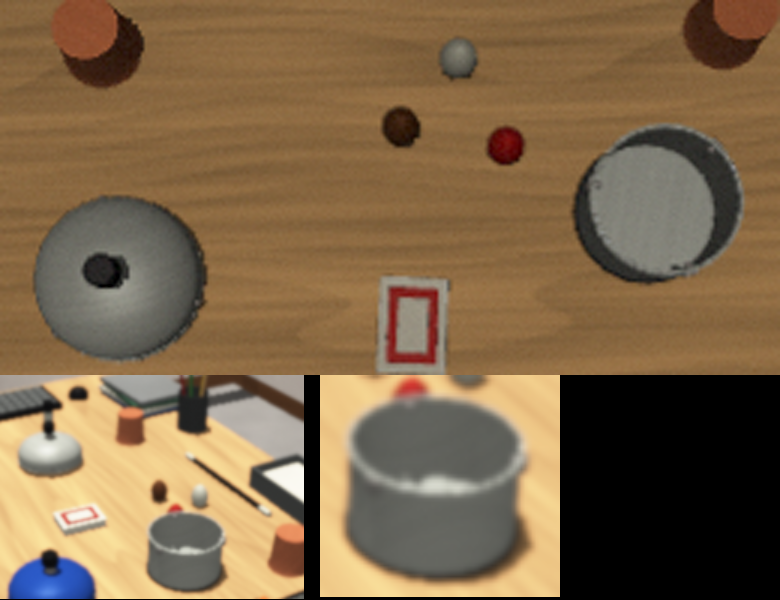

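The crop confirms the choice: white egg at top (282.7,119.3), pan rim ring spanning about (327–377, 142–192), silver cover with its knob at (163.5,190). Next I fit the silhouettes.

```bash
cat >> h.py <<'E'
from scipy.optimize import least_squares
def sil(im,box,sat=60,dil=0):
    x0,y0,x1,y1=box;h=cv2.cvtColor(im[y0:y1,x0:x1],cv2.COLOR_BGR2HSV)
    c=im[y0:y1,x0:x1].astype(int);m=(((c.max(2)-c.min(2))<sat*c.max(2)/255+6)).astype(np.uint8)
    m=cv2.morphologyEx(m,cv2.MORPH_CLOSE,np.ones((3,3)))
    cs,_=cv2.findContours(m,cv2.RETR_EXTERNAL,cv2.CHAIN_APPROX_NONE)
    k=max(cs,key=cv2.contourArea).reshape(-1,2)+[x0,y0];return k.astype(float)
def circ(n,pts,z,r,sel=None):
    w=np.array([onz(n,p,z)[:2] for p in pts])
    if sel is not None: w=w[sel(w-w.mean(0))]
    f=lambda p:np.hypot(*(w-p[:2]).T)-r
    q=least_squares(f,w.mean(0),loss="soft_l1",f_scale=.002)
    g=least_squares(lambda p:np.hypot(*(w-p[:2]).T)-p[2],[*q.x,r],loss="soft_l1",f_scale=.002)
    return q.x,np.std(f(q.x)),g.x
E
python3 - <<'E'
from h import *
np.set_printoptions(precision=4,suppress=True)
t=cv2.imread("pics/top0.png");s=cv2.imread("pics/side0.png")
for nm,im,cam,box in(("egg","t","top",(270,106,296,132)),("egg","s","side",(325,192,346,216))):
    k=sil(t if im=="t" else s,box);(u,v),r=cv2.minEnclosingCircle(k.astype(np.float32));x=cv2.boundingRect(k.astype(np.float32))
    M=cv2.moments(k.astype(np.float32));c=(M["m10"]/M["m00"],M["m01"]/M["m00"]);print(cam,x,c,onz(cam,c,.022))
    if cam=="top":ct=c
    else:print("egg tri",tri(ct,c))
k=sil(t,(135,160,205,225));print("cover box",k.min(0),k.max(0),circ("top",k,.011,.0765))
k=sil(t,(315,135,385,202));print("pan box",k.min(0),k.max(0))
c0=circ("top",k,.08,.0655)[0]
for q in(lambda d:d@(c0-[.374,.055])>0,):print("pan top",circ("top",k,.08,.0655,q))
k=sil(s,(296,208,358,266));print("pan side box",k.min(0),k.max(0))
# upper half = rim far side
u=k[k[:,1]<232];print("pan side",circ("side",u,.08,.0655))
kt=(163.3,189.8);print("knob",onz("top",kt,.095),[tri(kt,(240.2,161.5))])
for n,p in(("white",(282.5,118.5)),("brown",(264,142)),("red",(299,148))):print(n,onz("top",p,.022))
E
```

```text
top (277, 113, 12, 13) (282.3939393939394, 119.00318979266346) [ 0.6776 -0.0405  0.022 ]
side (330, 198, 9, 14) (334.1927710843373, 204.7911646586345) [ 0.6762 -0.0435  0.022 ]
egg tri (array([ 0.6782, -0.0407,  0.02  ]), np.float64(8.50533760495784e-05))
cover box [141. 166.] [197. 220.] (array([0.479 , 0.2792]), np.float64(0.0012718651497805634), array([0.479 , 0.2792, 0.0759]))
pan box [322. 141.] [377. 193.]
pan top (array([ 0.5315, -0.2141]), np.float64(0.0008617211433753996), array([ 0.5313, -0.2137,  0.0659]))
pan side box [302. 215.] [350. 265.]
pan side (array([ 0.5278, -0.2206]), np.float64(0.0014183702017122675), array([ 0.5276, -0.221 ,  0.0659]))
knob [0.4781 0.2772 0.095 ] [(array([0.4789, 0.2782, 0.0901]), np.float64(0.0005776217489685593))]
white [ 0.679  -0.0408  0.022 ]
brown [0.6132 0.0129 0.022 ]
red [ 0.5939 -0.0842  0.022 ]
```

step_arm(
  targets="1 0.9 -0.9 0 0 0 0;1 0.9 -0.9 0 0 0 0;1 0.9 -0.9 0 0 0 0;1 0.9 -0.9 0 0 0 0;1 0.9 -0.9 0 0 0 0;1 0.9 -0.9 0 0 0 0;1 0.9 -0.9 0 0 0 0;1 0.9 -0.9 0 0 0 0;1 0.9 -0.9 0 0 0 0;1 0.9 -0.9 0 0 0 0",
)

```text
clock: 0.93
eef_pos: [0.472, 0.1713, 0.231]
tool_rot: [0.18, 0.984, -0.0, -0.0]
ft_force: [0.7, 0.9, -0.3]
grip_width: 0.0858
grasp_force: 0.0
```

```bash
python3 -c "
from h import *
o=bot.get_obs();print(o['eef_pos'],o['tool_rot'],o['joint_pos'],o['clock'])"
```

```text
[0.47198838 0.17128582 0.2310151 ] [ 1.79518394e-01  9.83754574e-01 -9.91630849e-05 -2.72104416e-04] [3.48060429e-01 2.45357015e-01 1.04711706e-02 1.33648044e+00
 1.03176318e-04 7.09054155e-01] 0.9333
```

step_arm(
  targets="1 0.41 -0.424 0 0 0 0;1 0.41 -0.424 0 0 0 0;1 0.41 -0.424 0 0 0 0;1 0.41 -0.424 0 0 0 0;1 0.41 -0.424 0 0 0 0;1 0.41 -0.424 0 0 0 0;1 0.41 -0.424 0 0 0 0;1 0.41 -0.424 -0.1 0 0 0;1 0.41 -0.424 -0.2 0 0 0;1 0.41 -0.424 -0.2 0 0 0",
)

```text
clock: 1.77
eef_pos: [0.6735, -0.04, 0.1239]
tool_rot: [0.18, 0.984, -0.001, -0.005]
ft_force: [-1.7, 0.1, -1.0]
grip_width: 0.0851
grasp_force: 0.0
```

step_arm(
  targets="1 0.004 -0.002 0 0 0 0;1 0.004 -0.002 -0.05 0 0 0;1 0.004 -0.002 -0.1 0 0 0;1 0.004 -0.002 -0.14 0 0 0;1 0.004 -0.002 -0.17 0 0 0;1 0.004 -0.002 -0.17 0 0 0;1 0.004 -0.002 -0.17 0 0 0",
)

```text
clock: 2.35
eef_pos: [0.6783, -0.0396, 0.0469]
tool_rot: [0.179, 0.984, -0.0, -0.0]
ft_force: [0.7, -0.1, 0.7]
grip_width: 0.0853
grasp_force: 0.0
```

```bash
python3 -c "
from h import *
a=snap('top','pics/top1.png');b=snap('side','pics/side1.png')
A=cv2.resize(cv2.imread('pics/top1.png')[80:170,235:335],None,fx=4,fy=4);B=cv2.resize(cv2.imread('pics/side1.png')[150:240,285:385],None,fx=4,fy=4)
cv2.imwrite('pics/c2.png',np.hstack([A,B]))"
```

```text
(no output)
```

View pics/c2.png

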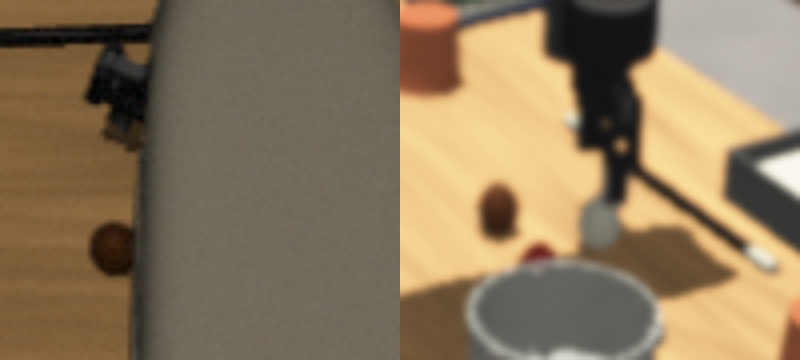

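```bash
python3 -c "
from h import *
o=bot.get_obs();p=o['eef_pos'];y=np.array([.353,.936,0])
c=lambda q:((proj('side',q)-[285,150])*4+[400,0]).round(0)
print(p,o['clock'],c(p),c(p+[0,0,.03]),c(p-y*.05+[0,0,.03]),c(p+y*.05+[0,0,.03]),c([.678,-.041,.022]))"
```

```text
[ 0.6797961  -0.03977044  0.048763  ] 2.45 [600. 188.] [602. 156.] [616. 186.] [588. 127.] [597. 217.]
```

step_arm(
  targets="1 0 0 -0.03 0 0 0;1 0 0 -0.06 0 0 0;1 0 0 -0.09 0 0 0;1 0 0 -0.09 0 0 0;1 0 0 -0.09 0 0 0;-1 0 0 -0.09 0 0 0;-1 0 0 -0.09 0 0 0;-1 0 0 -0.09 0 0 0;-1 0 0 -0.09 0 0 0;-1 0 0 -0.09 0 0 0",
)

```text
clock: 3.28
eef_pos: [0.6791, -0.04, 0.0028]
tool_rot: [0.179, 0.984, 0.0, 0.001]
ft_force: [-0.2, -0.6, 3.2]
grip_width: 0.033
grasp_force: 59.9
```

step_arm(
  targets="-1 0 0 0 0 0 0;-1 0 0 0 0 0 0;-1 0 0 0 0 0 0;-1 0 0 0 0 0 0;-1 0 0 0 0 0 0;-1 0 0 0 0 0 0;-1 0 0 0 0 0 0",
)

```text
clock: 3.87
eef_pos: [0.6791, -0.0399, 0.0028]
tool_rot: [0.179, 0.984, 0.0, 0.001]
ft_force: [-1.3, 0.1, 6.3]
grip_width: 0.0331
grasp_force: 59.9
```

step_arm(
  targets="-1 0 0 0.03 0 0 0;-1 0 0 0.07 0 0 0;-1 0 0 0.12 0 0 0;-1 0 0 0.18 0 0 0;-1 0 0 0.24 0 0 0;-1 0 0 0.3 0 0 0;-1 0 0 0.32 0 0 0;-1 0 0 0.32 0 0 0",
)

```text
clock: 4.53
eef_pos: [0.6803, -0.0399, 0.1653]
tool_rot: [0.179, 0.984, 0.0, 0.004]
ft_force: [0.1, 1.0, 0.3]
grip_width: 0.0331
grasp_force: 59.8
```

```bash
python3 -c "
from h import *
a=snap('side','pics/side2.png');im=cv2.imread('pics/side2.png')
cv2.imwrite('pics/c3.png',cv2.resize(im[110:270,270:390],None,fx=3,fy=3))
o=bot.get_obs();print(o['eef_pos'],o['ft_force'])"
```

```text
[ 0.67890426 -0.03986005  0.16233   ] [-0.33367702 -0.53494834 -1.28204878]
```

View pics/c3.png

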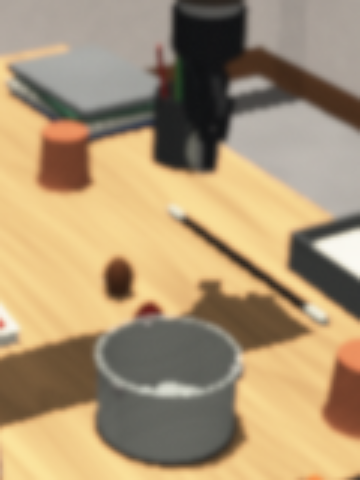

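step_arm(
  targets="-1 -0.298 -0.352 0 0 0 0;-1 -0.298 -0.352 0 0 0 0;-1 -0.298 -0.352 0 0 0 0;-1 -0.298 -0.352 0 0 0 0;-1 -0.298 -0.352 0 0 0 0;-1 -0.298 -0.352 0 0 0 0;-1 -0.298 -0.352 0 0 0 0;-1 -0.298 -0.352 0 0 0 0;-1 -0.298 -0.352 0 0 0 0",
)

```text
clock: 5.33
eef_pos: [0.5285, -0.2152, 0.1595]
tool_rot: [0.179, 0.984, 0.001, -0.001]
ft_force: [0.1, -0.1, -0.6]
grip_width: 0.0333
grasp_force: 59.9
```

step_arm(
  targets="-1 0 0 -0.06 0 0 0;-1 0 0 -0.12 0 0 0;-1 0 0 -0.18 0 0 0;-1 0 0 -0.22 0 0 0;-1 0 0 -0.26 0 0 0;-1 0 0 -0.28 0 0 0;-1 0 0 -0.29 0 0 0;-1 0 0 -0.29 0 0 0;-1 0 0 -0.29 0 0 0",
)

```text
clock: 6.08
eef_pos: [0.53, -0.2155, 0.0168]
tool_rot: [0.179, 0.984, -0.0, 0.0]
ft_force: [0.2, 0.5, 0.3]
grip_width: 0.0335
grasp_force: 59.9
```

step_arm(
  targets="-1 0 0 -0.012 0 0 0;-1 0 0 -0.012 0 0 0;-1 0 0 -0.012 0 0 0;0.2 0 0 -0.012 0 0 0;0.2 0 0 -0.012 0 0 0;0.2 0 0 -0.012 0 0 0;0.2 0 0 -0.012 0 0 0;0.2 0 0 -0.012 0 0 0",
)

```text
clock: 6.75
eef_pos: [0.5288, -0.216, 0.0104]
tool_rot: [0.18, 0.984, -0.0, -0.0]
ft_force: [-2.6, -1.5, 0.9]
grip_width: 0.0513
grasp_force: 0.0
```

step_arm(
  targets="0.2 0 0 0.04 0 0 0;0.2 0 0 0.1 0 0 0;0.2 0 0 0.18 0 0 0;0.2 0 0 0.26 0 0 0;0.2 0 0 0.34 0 0 0;0.2 0 0 0.38 0 0 0;0.2 0 0 0.38 0 0 0;0.2 0 0 0.38 0 0 0",
)

```text
clock: 7.42
eef_pos: [0.5304, -0.216, 0.2021]
tool_rot: [0.179, 0.984, -0.0, 0.002]
ft_force: [-0.4, -0.0, -0.7]
grip_width: 0.0512
grasp_force: 0.0
```

step_arm(
  targets="0.6 -0.1 0.99 0 0 0 0;0.6 -0.1 0.99 0 0 0 0;0.6 -0.1 0.99 0 0 0 0;0.6 -0.1 0.99 0 0 0 0;0.6 -0.1 0.99 0 0 0 0;0.6 -0.1 0.99 0 0 0 0;0.6 -0.1 0.99 0 0 0 0;0.6 -0.1 0.99 0 0 0 0;0.6 -0.1 0.99 0 0 0 0;0.6 -0.1 0.99 0 0 0 0",
)

```text
clock: 8.25
eef_pos: [0.4854, 0.2004, 0.198]
tool_rot: [0.179, 0.984, -0.001, -0.002]
ft_force: [2.2, -0.4, 0.4]
grip_width: 0.0687
grasp_force: 0.0
```

```bash
python3 -c "
from h import *
a=snap('top','pics/top3.png');im=cv2.imread('pics/top3.png')
snap('side','pics/side3.png');s=cv2.imread('pics/side3.png')
A=cv2.resize(im[130:205,310:390],None,fx=5,fy=5);B=cv2.resize(s[202:277,290:370],None,fx=5,fy=5)
cv2.imwrite('pics/c4.png',np.hstack([A,B]))
k=sil(s,(296,208,358,266));
print(k.min(0),k.max(0))
for n,p in(('top',[.5315,-.2141]),('side',[.5278,-.2206]),('mid',[.530,-.216])):
  for c,x0,y0 in(('top',310,130),('side',290,202)):
    q=np.array([proj(c,[p[0]+.0655*np.cos(a),p[1]+.0655*np.sin(a),.08]) for a in np.arange(0,6.28,.05)]);print(n,c,q.min(0).round(1),q.max(0).round(1))
"
```

```text
[302. 215.] [350. 265.]
top top [327.  141.1] [377.1 190.5]
top side [302.2 214.3] [349.4 240.4]
side top [329.6 142.5] [379.7 191.9]
side side [302.3 215.7] [349.6 242. ]
mid top [327.8 141.7] [377.9 191.1]
mid side [302.1 214.8] [349.3 240.9]
```

View pics/c4.png

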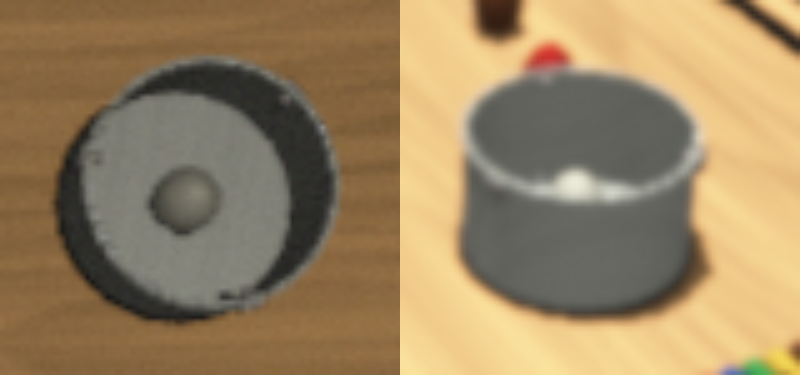

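The egg stands in the pan near its centre (top ≈ (347,170), side ≈ (325,239)), and the rim is intact. Next is the cover.

```bash
python3 -c "
from h import *
o=bot.get_obs();print(o['eef_pos'],([.4788,.2788,.12]-o['eef_pos'])/.5)"
```

```text
[0.48509875 0.2042212  0.19784956] [-0.01259751  0.1491576  -0.15569911]
```

step_arm(
  targets="1 -0.012 0.15 0 0 0 0;1 -0.012 0.15 0 0 0 0;1 -0.012 0.15 0 0 0 0;1 -0.012 0.15 -0.05 0 0 0;1 -0.012 0.15 -0.1 0 0 0;1 -0.012 0.15 -0.15 0 0 0;1 -0.012 0.15 -0.15 0 0 0;1 -0.012 0.15 -0.15 0 0 0",
)

```text
clock: 9.02
eef_pos: [0.4794, 0.272, 0.1228]
tool_rot: [0.18, 0.984, -0.002, -0.003]
ft_force: [-0.2, -0.5, 1.1]
grip_width: 0.0854
grasp_force: 0.0
```

```bash
python3 -c "
from h import *
snap('side','pics/side4.png');s=cv2.imread('pics/side4.png');o=bot.get_obs();p=o['eef_pos'];print(p)
x0,y0=190,110
c=lambda q:((proj('side',q)-[x0,y0])*6).round(0)
y=np.array([.353,.936,0])
print(c(p),c(p+[0,0,.03]),c(p-y*.05+[0,0,.03]),c(p+y*.05+[0,0,.03]),c([.479,.2788,.089]),c([.479,.2788,.101]))
cv2.imwrite('pics/c5.png',cv2.resize(s[110:200,190:290],None,fx=6,fy=6))"
```

```text
[0.48085757 0.2728416  0.12472599]
[304. 259.] [302. 213.] [305. 246.] [299. 181.] [301. 310.] [300. 292.]
```

View pics/c5.png

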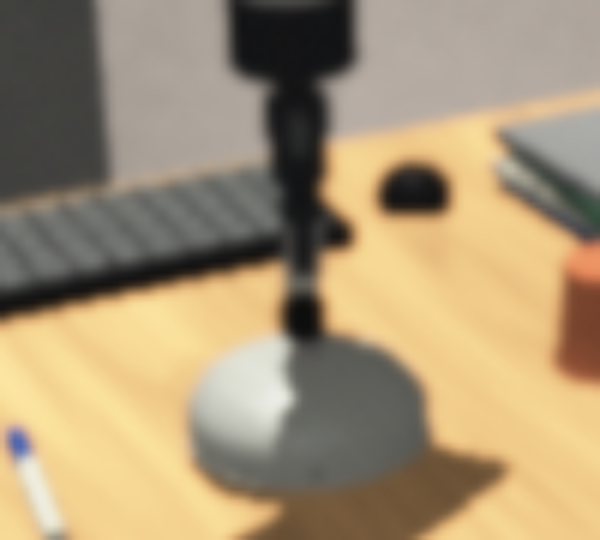

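step_arm(
  targets="1 -0.004 0.012 0 0 0 0;1 -0.004 0.012 -0.03 0 0 0;1 -0.004 0.012 -0.06 0 0 0;1 -0.004 0.012 -0.09 0 0 0;1 -0.004 0.012 -0.112 0 0 0;1 -0.004 0.012 -0.112 0 0 0;1 -0.004 0.012 -0.112 0 0 0",
)

```text
clock: 9.65
eef_pos: [0.4798, 0.2803, 0.0704]
tool_rot: [0.179, 0.984, 0.0, 0.0]
ft_force: [0.2, -0.5, 0.2]
grip_width: 0.0855
grasp_force: 0.0
```

step_arm(
  targets="1 0 -0.002 -0.004 0 0 0;1 0 -0.002 -0.004 0 0 0;-1 0 -0.002 -0.004 0 0 0;-1 0 -0.002 -0.004 0 0 0;-1 0 -0.002 -0.004 0 0 0;-1 0 -0.002 -0.004 0 0 0;-1 0 -0.002 -0.004 0 0 0;-1 0 -0.002 -0.004 0 0 0;-1 0 -0.002 -0.004 0 0 0;-1 0 -0.002 -0.004 0 0 0",
)

```text
clock: 10.48
eef_pos: [0.4793, 0.2786, 0.0677]
tool_rot: [0.179, 0.984, -0.0, 0.0]
ft_force: [-0.7, -1.8, 4.0]
grip_width: 0.0285
grasp_force: 59.3
```

step_arm(
  targets="-1 0 0 0.01 0 0 0;-1 0 0 0.03 0 0 0;-1 0 0 0.06 0 0 0;-1 0 0 0.1 0 0 0;-1 0 0 0.15 0 0 0;-1 0 0 0.2 0 0 0;-1 0 0 0.25 0 0 0;-1 0 0 0.28 0 0 0;-1 0 0 0.28 0 0 0;-1 0 0 0.28 0 0 0",
)

```text
clock: 11.32
eef_pos: [0.4796, 0.2791, 0.2079]
tool_rot: [0.179, 0.984, 0.001, 0.001]
ft_force: [-0.6, 0.5, -3.5]
grip_width: 0.0284
grasp_force: 59.6
```

step_arm(
  targets="-1 0.002 -0.02 0 0 0 0;-1 0.006 -0.06 0 0 0 0;-1 0.011 -0.11 0 0 0 0;-1 0.016 -0.16 0 0 0 0;-1 0.021 -0.21 0 0 0 0;-1 0.026 -0.26 0 0 0 0;-1 0.031 -0.31 0 0 0 0;-1 0.036 -0.36 0 0 0 0;-1 0.041 -0.41 0 0 0 0;-1 0.046 -0.46 0 0 0 0",
)

```text
clock: 12.15
eef_pos: [0.5006, 0.0467, 0.2051]
tool_rot: [0.18, 0.984, -0.001, -0.002]
ft_force: [0.0, 0.5, -2.5]
grip_width: 0.0285
grasp_force: 59.8
```

step_arm(
  targets="-1 0.005 -0.05 0 0 0 0;-1 0.01 -0.1 0 0 0 0;-1 0.015 -0.15 0 0 0 0;-1 0.02 -0.2 0 0 0 0;-1 0.025 -0.25 0 0 0 0;-1 0.03 -0.3 0 0 0 0;-1 0.036 -0.36 0 0 0 0;-1 0.042 -0.42 0 0 0 0;-1 0.046 -0.46 0 0 0 0;-1 0.048 -0.48 0 0 0 0",
)

```text
clock: 12.98
eef_pos: [0.5246, -0.1942, 0.2049]
tool_rot: [0.181, 0.983, -0.0, -0.002]
ft_force: [-1.6, 0.3, -2.6]
grip_width: 0.0284
grasp_force: 59.7
```

```bash
python3 -c "
from h import *
o=bot.get_obs();print(o['eef_pos'],([.5295,-.2155,.17]-o['eef_pos'])/.5,o['tool_rot'])"
```

```text
[ 0.52458326 -0.19418638  0.20491382] [ 0.00983348 -0.04262725 -0.06982765] [ 1.81101838e-01  9.83462231e-01 -2.28382729e-04 -2.02782690e-03]
```

step_arm(
  targets="-1 0.005 -0.02 0 0 0 0;-1 0.01 -0.037 -0.02 0 0 0;-1 0.01 -0.037 -0.05 0 0 0;-1 0.01 -0.037 -0.07 0 0 0;-1 0.01 -0.037 -0.07 0 0 0;-1 0.01 -0.037 -0.07 0 0 0;-1 0.01 -0.037 -0.07 0 0 0",
)

```text
clock: 13.57
eef_pos: [0.5315, -0.2091, 0.1725]
tool_rot: [0.179, 0.984, 0.0, 0.0]
ft_force: [-0.3, 0.7, -2.3]
grip_width: 0.0287
grasp_force: 59.7
```

```bash
python3 -c "
from h import *
snap('side','pics/side6.png');s=cv2.imread('pics/side6.png');o=bot.get_obs();p=o['eef_pos'];print(p,o['tool_rot'])
zb=p[2]-.068+.011
k=sil(s,(285,165,368,268));print(k.min(0),k.max(0))
for r in range(180,266,6):
  u=k[np.abs(k[:,1]-r)<1,0]; print(r,u.min(),u.max(),end='; ')
for c,z,r in((p[:2],zb,.0765),([.5295,-.2155],.08,.0655),([.5295,-.2155],.0,.0655)):
  q=np.array([proj('side',[c[0]+r*np.cos(a),c[1]+r*np.sin(a),z]) for a in np.arange(0,6.28,.05)]);print(q.min(0).round(1),q.max(0).round(1))
cv2.imwrite('pics/c6.png',cv2.resize(s[150:275,270:380],None,fx=4.8,fy=4.8,interpolation=cv2.INTER_CUBIC))"
```

```text
[ 0.53178618 -0.20933562  0.17298134] [ 1.78897135e-01  9.83867614e-01 -7.32724063e-05  5.72941050e-04]
[299. 165.] [352. 264.]
180 323.0 335.0; 186 323.0 335.0; 192 322.0 331.0; 198 305.0 343.0; 204 301.0 349.0; 210 300.0 351.0; 216 299.0 352.0; 222 303.0 350.0; 228 303.0 348.0; 234 304.0 349.0; 240 304.0 347.0; 246 303.0 348.0; 252 302.0 347.0; 258 306.0 345.0; 264 319.0 333.0; [297.8 201.1] [353.5 230.5]
[301.9 214.7] [349.1 240.8]
[301.3 237.3] [346.9 264.6]
```

View pics/c6.png

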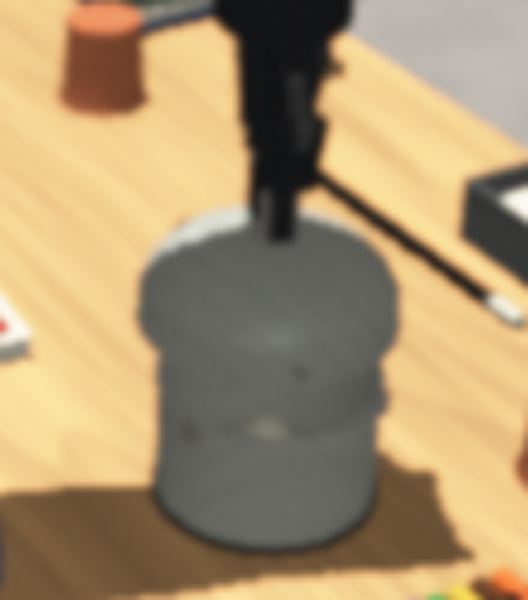

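step_arm(
  targets="-1 -0.002 -0.011 0 0 0 0;-1 -0.002 -0.011 0 0 0 0;-1 -0.002 -0.011 -0.015 0 0 0;-1 -0.002 -0.011 -0.03 0 0 0;-1 -0.002 -0.011 -0.04 0 0 0;-1 -0.002 -0.011 -0.05 0 0 0;-1 -0.002 -0.011 -0.06 0 0 0;-1 -0.002 -0.011 -0.066 0 0 0;-1 -0.002 -0.011 -0.066 0 0 0;-1 -0.002 -0.011 -0.066 0 0 0",
)

```text
clock: 14.45
eef_pos: [0.5302, -0.2152, 0.1391]
tool_rot: [0.179, 0.984, 0.0, -0.0]
ft_force: [0.7, 0.0, -3.7]
grip_width: 0.029
grasp_force: 59.7
```

step_arm(
  targets="-1 0 0 -0.004 0 0 0;-1 0 0 -0.008 0 0 0;-1 0 0 -0.012 0 0 0;-1 0 0 -0.016 0 0 0;-1 0 0 -0.016 0 0 0",
)

```text
clock: 14.87
eef_pos: [0.5307, -0.2155, 0.1317]
tool_rot: [0.179, 0.984, -0.0, 0.001]
ft_force: [-0.2, -0.1, -2.0]
grip_width: 0.0285
grasp_force: 60.2
```

step_arm(
  targets="-1 0 0 -0.004 0 0 0;-1 0 0 -0.006 0 0 0;-1 0 0 -0.006 0 0 0",
)

```text
clock: 15.12
eef_pos: [0.5298, -0.2151, 0.1275]
tool_rot: [0.179, 0.984, 0.0, -0.001]
ft_force: [0.2, 0.6, -2.8]
grip_width: 0.0284
grasp_force: 60.1
```

step_arm(
  targets="-1 0 0 -0.002 0 0 0;-1 0 0 -0.004 0 0 0;-1 0 0 -0.006 0 0 0;-1 0 0 -0.008 0 0 0;-1 0 0 -0.008 0 0 0",
)

```text
clock: 15.53
eef_pos: [0.53, -0.2152, 0.1239]
tool_rot: [0.179, 0.984, 0.0, -0.0]
ft_force: [-0.3, -0.3, -2.9]
grip_width: 0.0282
grasp_force: 60.0
```

step_arm(
  targets="-1 0 0 -0.001 0 0 0;-1 0 0 -0.002 0 0 0;-1 0 0 -0.002 0 0 0;-1 0 0 -0.002 0 0 0",
)

```text
clock: 15.87
eef_pos: [0.5303, -0.2153, 0.1237]
tool_rot: [0.179, 0.984, -0.0, 0.0]
ft_force: [-0.8, 0.8, -0.6]
grip_width: 0.0288
grasp_force: 60.2
```

step_arm(
  targets="-1 0 0 -0.001 0 0 0;-1 0 0 -0.002 0 0 0;-1 0 0 -0.002 0 0 0;-1 0 0 -0.002 0 0 0",
)

```text
clock: 16.2
eef_pos: [0.5304, -0.2153, 0.1237]
tool_rot: [0.179, 0.984, -0.0, 0.001]
ft_force: [-3.5, 1.2, 6.4]
grip_width: 0.0283
grasp_force: 60.6
```

step_arm(
  targets="-1 0 0 -0.002 0 0 0;-1 0 0 -0.002 0 0 0;-1 0 0 -0.002 0 0 0",
)

```text
clock: 16.45
eef_pos: [0.5304, -0.2153, 0.1236]
tool_rot: [0.179, 0.984, -0.0, 0.001]
ft_force: [-5.3, 2.7, 11.2]
grip_width: 0.0282
grasp_force: 61.3
```

step_arm(
  targets="-1 0 0 -0.002 0 0 0;-1 0 0 -0.004 0 0 0;-1 0 0 -0.004 0 0 0",
)

```text
clock: 16.7
eef_pos: [0.5305, -0.2153, 0.1236]
tool_rot: [0.179, 0.984, -0.0, 0.002]
ft_force: [-8.4, 3.9, 20.8]
grip_width: 0.0283
grasp_force: 62.2
```

step_arm(
  targets="-1 0 0 0.002 0 0 0;-1 0 0 0.004 0 0 0;-1 0 0 0.006 0 0 0;-1 0 0 0.006 0 0 0;-1 0 0 0.006 0 0 0",
)

```text
clock: 17.12
eef_pos: [0.5304, -0.2153, 0.1237]
tool_rot: [0.179, 0.984, -0.0, 0.001]
ft_force: [-4.3, 0.7, 9.4]
grip_width: 0.0287
grasp_force: 60.6
```

```bash
python3 -c "
from h import *
snap('side','pics/side7.png');s=cv2.imread('pics/side7.png');o=bot.get_obs();p=o['eef_pos'];print(p,o['ft_force'])
for z,r in((.067,.0765),(.071,.0765)):
  q=np.array([proj('side',[.5305+r*np.cos(a),-.215+r*np.sin(a),z]) for a in np.arange(0,6.28,.02)]);print(z,q.min(0).round(1),q.max(0).round(1),q[q[:,0].argmin()],q[q[:,0].argmax()])
k=sil(s,(285,165,368,268))
for r in range(216,244,2):
  u=k[np.abs(k[:,1]-r)<1,0]; print(r,u.min(),u.max(),end='; ')
cv2.imwrite('pics/c7.png',cv2.resize(s[150:275,270:380],None,fx=4.8,fy=4.8,interpolation=cv2.INTER_CUBIC))"
```

```text
[ 0.53035554 -0.21528493  0.12364152] [-3.80243893  1.82099908  7.48792161]
0.067 [298.1 216.3] [352.9 247. ] [298.07220253 230.57759191] [352.89045827 232.99217802]
0.071 [298.1 215.2] [353.  245.8] [298.09640731 229.39204953] [353.00627066 231.79969201]
216 303.0 345.0; 218 302.0 347.0; 220 301.0 349.0; 222 301.0 350.0; 224 300.0 350.0; 226 300.0 351.0; 228 300.0 351.0; 230 300.0 351.0; 232 300.0 351.0; 234 300.0 351.0; 236 301.0 350.0; 238 303.0 349.0; 240 303.0 348.0; 242 303.0 347.0;
```

View pics/c7.png

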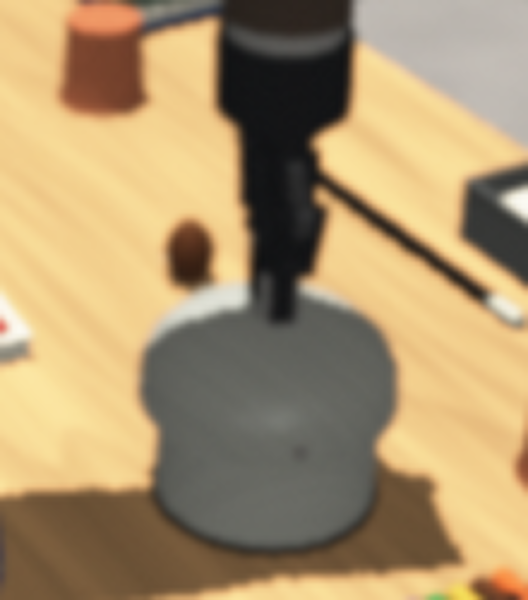

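step_arm(
  targets="-1 0 0 0.003 0 0 0;-1 0 0 0.005 0 0 0;-1 0 0 0.007 0 0 0;-1 0 0 0.007 0 0 0",
)

```text
clock: 17.5
eef_pos: [0.5301, -0.2152, 0.1251]
tool_rot: [0.179, 0.984, 0.0, -0.0]
ft_force: [-1.0, -1.1, -2.8]
grip_width: 0.028
grasp_force: 59.9
```

step_arm(
  targets="-1 0 0 0.002 0 0 0;-1 0 0 0.004 0 0 0;-1 0 0 0.004 0 0 0",
)

```text
clock: 17.75
eef_pos: [0.5304, -0.2153, 0.1278]
tool_rot: [0.179, 0.984, -0.0, 0.0]
ft_force: [0.3, 0.1, -3.1]
grip_width: 0.0286
grasp_force: 59.9
```

step_arm(
  targets="-1 0 0 0.002 0 0 0;-1 0 0 0.004 0 0 0;-1 0 0 0.004 0 0 0",
)

```text
clock: 18.0
eef_pos: [0.5304, -0.2153, 0.1302]
tool_rot: [0.179, 0.984, -0.0, 0.0]
ft_force: [0.3, 0.9, -2.2]
grip_width: 0.0282
grasp_force: 59.9
```

step_arm(
  targets="-1 0 0 0.01 0 0 0;-1 0 0 0.02 0 0 0;-1 0 0 0.04 0 0 0;-1 0 0 0.06 0 0 0;-1 0 0 0.08 0 0 0;-1 0 0 0.1 0 0 0;-1 0 0 0.12 0 0 0;-1 0 0 0.15 0 0 0;-1 0 0 0.18 0 0 0;-1 0 0 0.188 0 0 0",
)

```text
clock: 18.83
eef_pos: [0.5316, -0.2158, 0.2274]
tool_rot: [0.179, 0.984, -0.001, 0.003]
ft_force: [1.7, -0.6, -1.6]
grip_width: 0.0288
grasp_force: 59.9
```

step_arm(
  targets="-1 0 0 0 0 0 0;-1 0 0 0 0 0 0;-1 0 0 0 0 0 0;-1 0 0 0 0 0 0;-1 0 0 0 0 0 0;-1 0 0 0 0 0 0",
)

```text
clock: 19.33
eef_pos: [0.53, -0.2151, 0.2231]
tool_rot: [0.179, 0.984, 0.0, -0.001]
ft_force: [-0.8, 0.1, -2.1]
grip_width: 0.0286
grasp_force: 59.9
```

```bash
python3 -c "
from h import *
f=[]
for i in range(12):
  im=bot.camera('side');f.append(bot.get_obs()['ft_force'][2])
print(np.mean(f),np.std(f),bot.get_obs()['eef_pos'],bot.get_obs()['clock'])
s=cv2.cvtColor(im,cv2.COLOR_RGB2BGR)
cv2.imwrite('pics/c8.png',cv2.resize(s[130:275,270:380],None,fx=4.1,fy=4.1,interpolation=cv2.INTER_CUBIC))"
```

```text
-2.5949277080955526 0.4390932798971448 [ 0.53026387 -0.21527415  0.22384387] 19.9333
```

View pics/c8.png

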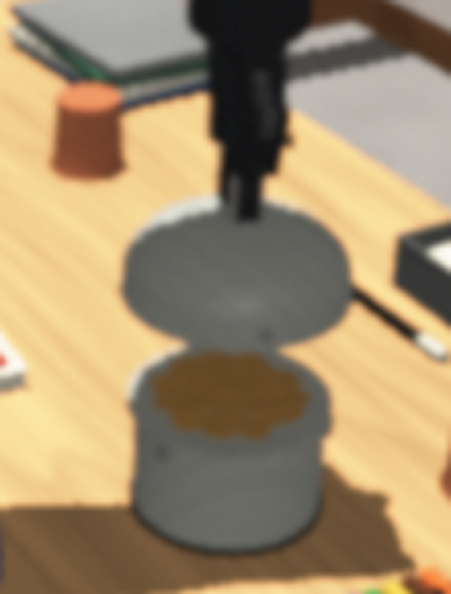

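The inner lid with its coins sits level on the pan, at about (232,395) in the crop. The cover hangs clear above it, level, and the force reads about 2.5 N, which matches the cover alone. I'm handing in.

```bash
python3 -c "
from workcell import bot
print(bot.job_done())"
```

```text
the job is handed in; nothing more can be done
None
```

The job is handed in, with no verdict returned: the egg is in the pan, the inner lid is pressed home on the rim, and the gripper holds the cover level about 10 cm above it, after about 20 s of the 72 s allowed.

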